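# Tighten the loose canister and return it behind the rail

### The job

Two square canisters and a round jar stand behind the rail of the wooden bench rack; one canister's lid is loose, its grip bar standing askew. Lift that canister up over the front rail and stand it fully down in the square cradle on the bench, screw the lid clockwise there until it is just snug (bar square to the canister again) without overtightening, then lift it back over the rail and stand it upright in its own bay and let go. Keep it upright and leave its neighbours and the sanding block where they are.

Things in the scene. Friction and masses are not known exactly. Their poses are not given: they have to be found in the camera images.
- rack: Fixed wooden bench rack, 136 (x) x 366 (y) mm, open above. Origin: centre of its underside; -x is its front. Deck top at z 30 mm. Three bays about 100 mm wide, centres at y -110, 0, +110 mm, parted by dividers 18 mm above the deck. Steel front rail along y at x -66 to -58 mm, top at z 75 mm. Back board's inner face at x +54 mm, top at z 100 mm; end cheeks' tops at z 91 mm.
- cradle_floor (a point): Middle of the floor of the fixed wooden cradle (base plate 124 x 124 mm; this point is on its top, 12 mm above the bench; x, y along its sides). Four outward-leaning walls, tops 30 mm above the floor, make a square pocket 69 mm wide at the floor and about 90 mm at the top; it centres a square canister and keeps it from turning more than about 0.1 rad.
- can_mid (a point): Centre, 67 mm above the underside, of the canister with the loose lid (0.25 to 0.5 kg): grey plastic, body 64 x 64 mm, 80 mm tall, 135 mm with lid and bar. x and y square to its sides, z up. It starts in one of the three bays, square to the rack within 0.15 rad.
- can_grip (a point): Grip point on the loose lid: on its axis, 55 mm above can_mid, 12 mm below the bar's top, 22 mm above the flat metal lid disc (56 mm across). The black upright bar on the lid is 18 mm thick (x), 52 mm long (y), 34 mm tall; take it from above across the 18 mm. The canister can be carried by it. Axes turn with the lid and agree with the canister's when snug.
- can_lid (a joint): How far the loose lid is unscrewed, rad: 0 = snug, grows anticlockwise seen from above (limit 1.5). It starts at 0.7 to 1.2. Turns stiffly at about 0.05 N m, and stays where it is left. At 0 the torque rises to about 0.3 N m.
- can_overturn (a joint): How far the lid has been forced clockwise past snug, rad: 0 at the start, at most 0.8. It takes about 0.3 N m and does not come back by itself; more than 0.25 is overtightened.
- spare_mid (a point): Centre, 67 mm above the underside, of the second, like canister, whose lid is snug (fixed, bar along its y, 135 mm tall); stands loose in another bay, to be left alone.
- jar_mid (a point): Centre, 50 mm above the underside, of a clear round jar with a screw lid, 65 mm across and 99 mm tall; stands loose in another bay, to be left alone.
- sanding_mid (a point): Centre of a loose cork sanding block, 66 x 110 x 31 mm, lying on the bench, to be left alone.

How it is judged:
On the way, in this order (a step that is already met when the one before it is completed fails the run):
1. the loose canister's underside is lifted above the top of the front rail, its lid still loose (z of can_mid in the frame of rack above 0.144 m and value of joint can_lid above 0.4 rad), for 0.1 s.
2. it stands fully down in the cradle, its lid still loose (over 0.4 rad) (horizontal distance between can_mid and cradle_floor below 0.012 m and z of can_mid in the frame of cradle_floor between 0.061 and 0.073 m and angle between can_mid's own z axis and vertical below 0.08 rad and value of joint can_lid above 0.4 rad), for 0.2 s.
3. the lid is screwed snug (within 0.1 rad) while it stands in the cradle (horizontal distance between can_mid and cradle_floor below 0.012 m and z of can_mid in the frame of cradle_floor between 0.061 and 0.073 m and angle between can_mid's own z axis and vertical below 0.08 rad and value of joint can_lid below 0.1 rad), for 0.2 s.
4. its underside is lifted above the rail top again (z of can_mid in the frame of rack above 0.144 m), for 0.1 s.
At the end, for the whole second after the job is handed in: The canister stands upright (within 0.06 rad), at rest, on the rack deck behind the rail in its own bay (centre within 35 mm of where it began), lid within 0.1 rad of snug and not forced more than 0.25 rad past it, released (distance of can_mid from where it was at the start of the episode below 0.035 m and x of can_mid in the frame of rack above -0.03 m and z of can_mid in the frame of rack between 0.092 and 0.102 m and angle between can_mid's own z axis and vertical below 0.06 rad and value of joint can_lid below 0.1 rad and value of joint can_overturn below 0.25 rad and linear speed of can below 0.02 m/s and angular speed of can below 0.1 rad/s); the robot touches nothing.
It fails at once if the lid is overtightened (forced more than 0.25 rad past snug) (value of joint can_overturn above 0.25 rad).
It fails at once if the loose canister is tipped more than 0.5 rad (angle between can_mid's own z axis and vertical above 0.5 rad).
It fails at once if the other canister, the jar or the sanding block is moved more than 25 mm (distance of any of spare_mid, jar_mid, sanding_mid from where it was at the start of the episode above 0.025 m).
It fails at once if the other canister or the jar is tipped more than 0.3 rad (angle between any of spare_mid, jar_mid's own z axis and vertical above 0.3 rad).
It also fails if it takes over 64 s, if anything falls off the work surface, if the arm or the gripper's body presses on something with over 40 N, if the wrist force passes 120 N, or if a joint passes its speed limit or range.

### The arm

A 6-joint arm with a two-finger parallel gripper is mounted at the origin on a cart in front of the work surface, level with it; the furniture and walls round the work are solid. World frame = base frame: x ahead of the robot, y to its left, z up, the work surface at z = 0. Lengths are in m, angles in rad, forces in N, time in s.
With the tool pointing down it reaches from about 0.3 to 0.775 m from the base axis. Payload 14.6 kg.
Tool frame: the origin (TCP) lies on the front face of the gripper's body, between the roots of the fingers; the fingertips stand 97 mm ahead of it and the grasp point (between the pads) lies 78 mm ahead of it; z points along the fingers, x is the direction in which the jaws open and shut, and the axes are right-handed (so a half turn about z gives the same grasp; the last joint's range is limited). The gripper opens to 94 mm and grips with 3 to 60 N. Pads are 16 mm wide; open, the fingers measure 119 mm over their backs; the gripper's body (75 mm by 177 mm) begins 78 mm behind the grasp point.
Start: joints at [1.251, 0.3, 1.521, -0, 1.321, -0.067], TCP at [0.138, 0.533, 0.303] pointing down, gripper open.
Joint ranges: [-3.03, 3.03], [-0.79, 2.21], [0.23, 2.52], [-1.04, 4.18], [0, 3.07], [-2.55, 2.55]. Speed limits (rad/s): [2.22, 2.22, 2.57, 3.14, 3.14, 3.14].

### API

Orientations are given as [roll, pitch, yaw] about the fixed x, y, z axes, in that order (R = Rz(yaw) Ry(pitch) Rx(roll)).
In Python, from station import sensors, camera, ctrl gives the robot as it stands.
- The arm moves only by the tool move_arm, never from a script. Its argument "rows" is text: rows parted by semicolons, each of 6 numbers parted by spaces: the shift along the tool's x, y, z in mm, then the turn, a rotation vector about the tool's x, y, z in rad. In form: x y z wx wy wz; .... A call has 1 to 20 rows; each row shifts and turns the pose as measured when the row begins, along the tool's axes as they then stand; what a row does not reach is not made up. A row lasts 1/8 s, in which the tool goes at most 62.5 mm and 10.7 degrees, less where a joint would pass 70% of its speed; a pose out of reach is approached as far as the arm can. A call with a gripper value outside its range is refused whole. "grip" is the opening, from -1 (shut) to 1 (fully open), set as the call begins (left out, the last holds). The fingers move at their own pace and stop on an object; "newtons" is the grip in N (left out, the last holds). Time passes only in rows, so rows that do not move let the fingers close. It gives the time, the measured TCP pose, the force and the opening at its end, in the units of the state.
- sensors.get_obs(): the state, without advancing time (a new reading comes with each control period).
- camera(name): name is "scene" or "top" or "wrist"; returns a dict with "color" (420x560x3 uint8, blue, green, red), "z_map" (420x560 float32, m along the optical axis (not along the pixel's ray), 0 where there is no reading), "mtx" (3x3 intrinsics, pixels), "distortion" ([k1, k2, p1, p2, k3] as OpenCV has them; the pictures are not rectified), "position" and "attitude" of the camera in the world; the wrist camera has in their place "hand_eye" (4x4, takes a point from camera to tool coordinates, whose origin is the TCP and whose axes are the tool frame's). Camera axes: x right, y down, z forward; pixel columns grow to the right and rows downward; lengths in m; the calibration is good to about 2 mm. A picture is of the moment at which its call begins: read the wrist's pose just before it.
- ctrl.hand_in(): hands the job in, once; it reports no verdict.
The state is a dict: "time_s": time; "qpos": joint angles; "joint_vel": joint speeds; "tau": joint torques, N m; "ee_pos": TCP position; "eef_rot": TCP orientation; "force": force on the tool from outside, world axes, zero at the start; "moment": the same for the moment, N m; "grip_width": finger opening in m.
Only numpy, scipy, OpenCV 4.12 (cv2) and the standard library are available. Lean on these libraries where they do the work, as an engineer would, in place of code of your own. Each camera call takes 0.05 s, during which the arm holds its last target.

## Working session

There is one attempt and no reset: what is moved stays moved. The work goes in short steps, Python scripts to look and compute and a tool call to move; the robot and the scene stay as the last step left them, time stands still between calls to the robot, and variables do not carry over. Pictures are saved under pics/ and viewed, and the job is handed in when it is done.

Besides the shell and the picture viewer there is one more tool, called after "Call:" as name(argument=value, ...), one argument or row to a line, values as JSON. move_arm: Moves the arm, as the interface text tells. Its arguments: {"type":"object","properties":{"rows":{"type":"string"},"grip":{"type":"number"},"newtons":{"type":"number"}},"required":["rows"]}

```bash
ls; mkdir -p pics
python3 - <<'E'
from station import sensors, camera, ctrl
import cv2,numpy as np
print(sensors.get_obs())
for n in("scene","top","wrist"):
    c=camera(n); cv2.imwrite(f"pics/{n}0.png",c["color"]); np.savez(f"{n}0.npz",**c)
    print(n,{k:np.array(v).round(4).tolist() for k,v in c.items() if k not in("color","z_map")})
E
```

```text
pics
{'time_s': 0.0, 'qpos': array([ 1.25139598e+00,  3.00468956e-01,  1.52156904e+00, -2.77499685e-05,
        1.32069337e+00, -6.66105390e-02]), 'joint_vel': array([-0.00023441, -0.00173464, -0.00037866, -0.00043262, -0.00140928,
        0.00161457]), 'tau': array([-7.88272810e-04, -5.31800008e+01, -3.52737951e+01,  7.08070910e-02,
        2.44584319e-02, -7.28276336e-05]), 'ee_pos': array([0.13752532, 0.53237772, 0.30209253]), 'eef_rot': array([-3.14154368e+00,  1.13797849e-03,  1.31801343e+00]), 'force': array([ 0.77233182,  0.09029519, -0.17133766]), 'moment': array([-0.01722436, -0.03479685,  0.00391286]), 'grip_width': 0.09366016222887562}
scene {'mtx': [[450.6889, 0.0, 274.4809], [0.0, 450.6889, 204.8501], [0.0, 0.0, 1.0]], 'distortion': [0.0123, 0.0, 0.0, 0.0, 0.0], 'position': [0.2526, 0.5677, 0.7508], 'attitude': [-2.3057, -0.0076, -2.6034]}
top {'mtx': [[390.4353, 0.0, 285.336], [0.0, 390.4353, 210.6182], [0.0, 0.0, 1.0]], 'distortion': [-0.0668, 0.0, 0.0, 0.0, 0.0], 'position': [0.4209, -0.0469, 0.9584], 'attitude': [-2.9353, -0.0039, -1.5274]}
wrist {'mtx': [[345.0382, 0.0, 281.6073], [0.0, 345.0382, 208.2434], [0.0, 0.0, 1.0]], 'distortion': [0.0227, 0.0, 0.0, 0.0, 0.0], 'hand_eye': [[1.0, 0.0009, -0.0003, 0.0002], [-0.0008, 0.9679, 0.2514, -0.0729], [0.0005, -0.2514, 0.9679, -0.0825], [0.0, 0.0, 0.0, 1.0]]}
```

View pics/scene0.png

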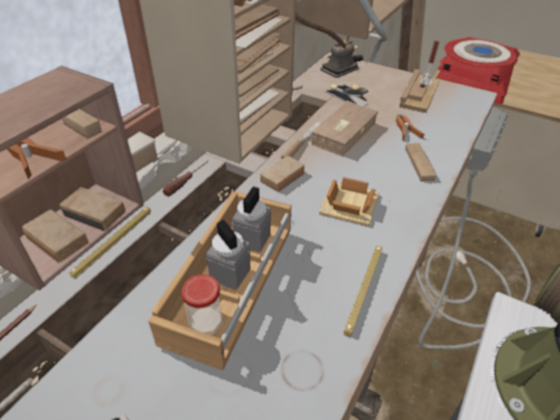

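View pics/top0.png

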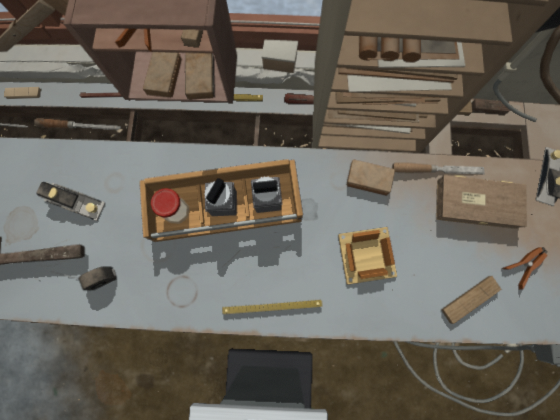

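View pics/wrist0.png

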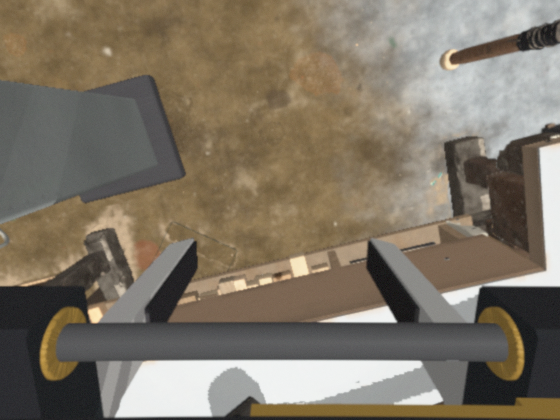

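The top view shows the rack with the jar at about (165,202), the loose canister in the middle bay with its bar askew at (216,187), and the spare canister at (266,188). The cradle is at (368,255) and the sanding block at about (370,178). Next I'll turn these into world positions.

```bash
cat > h.py <<'E'
import cv2,numpy as np
from scipy.spatial.transform import Rotation as R
def Rm(a): return R.from_euler('xyz',a).as_matrix()
def rays(c,uv):
    uv=np.asarray(uv,float).reshape(-1,1,2)
    p=cv2.undistortPoints(uv,c["mtx"],c["distortion"]).reshape(-1,2)
    return np.c_[p,np.ones(len(p))]
def campose(c,obs=None):
    if "position" in c: return Rm(c["attitude"]),np.array(c["position"])
    T=np.eye(4);T[:3,:3]=Rm(obs["eef_rot"]);T[:3,3]=obs["ee_pos"];M=T@np.array(c["hand_eye"])
    return M[:3,:3],M[:3,3]
def cloud(c,obs=None):
    h,w=c["z_map"].shape
    u,v=np.meshgrid(np.arange(w),np.arange(h))
    d=rays(c,np.stack([u,v],-1).reshape(-1,2))*c["z_map"].reshape(-1,1)
    Q,t=campose(c,obs)
    P=(d@Q.T+t).reshape(h,w,3); P[c["z_map"]<=0]=np.nan
    return P
def plane(c,uv,z,obs=None):
    Q,t=campose(c,obs); d=rays(c,uv)@Q.T
    return t+d*((z-t[2])/d[:,2])[:,None]
def rect(P):
    r=cv2.minAreaRect((P[:,:2]*1000).astype(np.float32)); return np.round(r[0],1),np.round(r[1],1),round(r[2],1)
E
python3 - <<'E'
from h import *
for n in("top","scene"):
    c=dict(np.load(n+"0.npz")); P=cloud(c); col=c["color"].astype(int)
    z=P[...,2]; print(n,"bench z",np.nanmedian(z[290:300,300:330]) if n=="top" else "")
    reg=(P[...,0]>.25)&(P[...,0]<.75)&(abs(P[...,1])<.45)
    v=col.max(2)
    # bars: dark, z .13-.18
    m=(reg&(v<60)&(z>.14)&(z<.18)).astype(np.uint8)
    k,l,s,ce=cv2.connectedComponentsWithStats(m)
    for i in range(1,k):
        if s[i,4]>30:
            Q=P[l==i]; print("bar",s[i],ce[i].round(),np.nanmean(Q,0).round(4),rect(Q),np.nanpercentile(Q[:,2],[5,50,95]).round(4))
    for nm,lo,hi in(("lids/disc",.125,.14),("body top",.105,.119)):
        m=(reg&(z>lo)&(z<hi)).astype(np.uint8)
        k,l,s,ce=cv2.connectedComponentsWithStats(m)
        for i in range(1,k):
            if s[i,4]>40:
                Q=P[l==i]; print(nm,s[i],ce[i].round(),np.nanmean(Q,0).round(4),rect(Q))
    for nm,lo,hi in(("rack",.05,.102),("cradle",.03,.05),("low",.02,.034)):
        m=(reg&(z>lo)&(z<hi)).astype(np.uint8)
        m=cv2.morphologyEx(m,cv2.MORPH_OPEN,np.ones((2,2),np.uint8))
        k,l,s,ce=cv2.connectedComponentsWithStats(m)
        for i in range(1,k):
            if s[i,4]>60:
                Q=P[l==i]; print(nm,s[i],ce[i].round(),np.nanmean(Q,0).round(4),rect(Q))
E
```

```text
top bench z -0.0006788758756558488
bar [417 144   9   9  35] [420. 148.] [ 0.7392 -0.3303  0.163 ] (array([ 739.7, -329.1]), array([13.8,  6.7]), 52.0) [0.1491 0.1628 0.1778]
bar [207 178  18  26 242] [216. 190.] [0.6252 0.1064 0.1599] (array([626.8, 107.5]), array([17.3, 51.8]), 67.6) [0.144  0.1628 0.1659]
bar [253 181  24  12 226] [265. 186.] [0.6383 0.0032 0.1601] (array([640.1,   3.5]), array([15.5, 49.9]), 8.1) [0.1438 0.1629 0.166 ]
lids/disc [256 176  19   6  59] [265. 179.] [0.664  0.0063 0.1298] (array([665.3,   5.7]), array([10.8, 39.8]), 7.4)
lids/disc [204 181  11  17  58] [208. 188.] [0.6371 0.1291 0.13  ] (array([637.6, 129.9]), array([ 9.5, 40.4]), 65.2)
lids/disc [206 184  25  23 208] [222. 197.] [0.6191 0.0967 0.1305] (array([618.1, 100.8]), array([32.6, 56.6]), 41.3)
lids/disc [254 187  25  15 200] [266. 195.] [6.266e-01 1.000e-04 1.302e-01] (array([627.1,  -1.4]), array([26.7, 54.3]), 15.1)
lids/disc [151 188  29  29 631] [165. 202.] [0.6022 0.2226 0.1288] (array([602.6, 222.8]), array([61.5, 62.8]), 73.6)
body top [252 177  30  30 220] [269. 197.] [ 0.6271 -0.004
[... 5603 characters left out ...]
), 14.3)
low [334 206  27   9  78] [347. 210.] [ 0.504  -0.2007  0.0228] (array([ 503.4, -200.6]), array([63.6, 18.2]), 22.1)
low [255 223  25  36 182] [270. 240.] [ 0.6011 -0.0062  0.0435] (array([ 5.895e+02, -4.000e-01]), array([ 21.5, 143.5]), 23.8)
low [ 155  227  137  142 1120] [240. 309.] [0.5636 0.1548 0.0251] (array([565.1, 108.6]), array([405.6, 124.7]), 82.3)
low [220 261  41  39 360] [244. 282.] [0.5878 0.1137 0.0383] (array([577.6, 111.1]), array([110.1,  81.2]), 75.6)
low [214 298  26  42 400] [227. 316.] [0.5709 0.1968 0.0376] (array([nan, nan]), array([0., 0.]), 0.0)
low [173 304  17  25 223] [182. 318.] [0.6384 0.242  0.0371] (array([631.6, 253.5]), array([26.9, 94.8]), 50.5)
```

Run:
```python
import cv2
a=cv2.imread("pics/top0.png")[140:300,130:410]
cv2.imwrite("pics/topcrop.png",cv2.resize(a,None,fx=2.85,fy=2.85,interpolation=cv2.INTER_CUBIC))
```

```text
(no output)
```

View pics/topcrop.png

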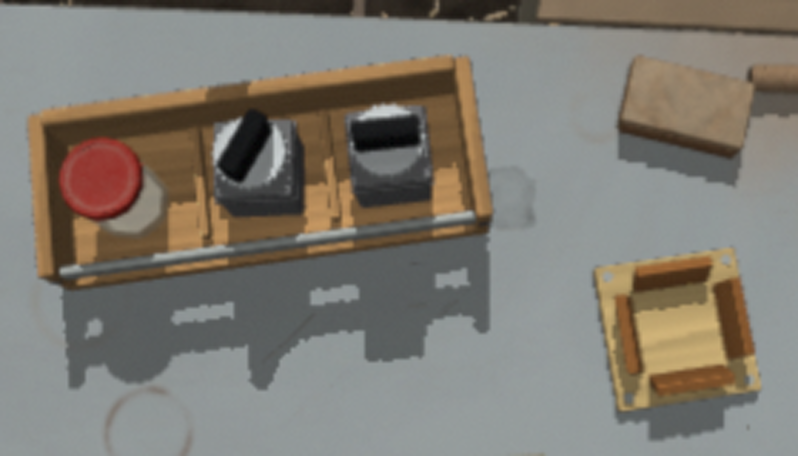

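The loose canister is in the middle bay at about (0.6245, 0.109). Its bar's thin axis is at about 66.5° and its body at about 4.7°, so the lid is about 1.08 rad loose, which is in range. The cradle centre is at about (0.517, -0.251) with a yaw of about 11°. I'll refine the cradle and rack fits and work out the approach.

```bash
cat >> h.py <<'E'
def shift(obs,pos,yaw):
    Q=Rm(obs["eef_rot"]); T=R.from_euler('xyz',[np.pi,0,yaw]).as_matrix()
    d=Q.T@(np.array(pos)-obs["ee_pos"])*1000; w=R.from_matrix(Q.T@T).as_rotvec()
    print("shift mm",d.round(1),"turn",w.round(3))
E
python3 - <<'E'
from h import *
from station import sensors
for n in("top","scene"):
    c=dict(np.load(n+"0.npz")); P=cloud(c); hsv=cv2.cvtColor(c["color"],cv2.COLOR_BGR2HSV)
    # cradle silhouette: saturated wood, near
    m=((hsv[...,1]>70)&(abs(P[...,0]-.517)<.1)&(abs(P[...,1]+.251)<.1)).astype(np.uint8)
    Q=P[(m>0)&(P[...,2]>.004)&(P[...,2]<.02)]; print(n,"plate",len(Q),rect(Q))
    Q=P[(m>0)&(P[...,2]>.038)&(P[...,2]<.048)];print(n,"wall tops",len(Q),rect(Q))
    # rail: gray low sat, z .065-.08
    rm=(hsv[...,1]<60)&(P[...,2]>.066)&(P[...,2]<.08)&(P[...,0]>.53)&(P[...,0]<.62)&(P[...,1]>-.1)&(P[...,1]<.32)
    q=P[rm]; v=cv2.fitLine(q[:,:2].astype(np.float32),cv2.DIST_HUBER,0,.005,.001).ravel(); print("rail",len(q),v, np.degrees(np.arctan2(-v[0]*np.sign(v[1]),abs(v[1]))),np.nanmean(q,0))
o=sensors.get_obs(); shift(o,[.6245,.109,.32],1.161)
E
```

```text
top plate 1657 (array([ 518.1, -245.7]), array([123.4, 122.8]), 11.0)
top wall tops 461 (array([ 518.1, -246. ]), array([108. , 107.3]), 10.1)
rail 667 [ 0.18679477 -0.982399    0.5749418   0.06497216] 10.76579 [0.57087753 0.10110786 0.07336806]
scene plate 1062 (array([ 514.1, -241.8]), array([120.4, 118.2]), 10.7)
scene wall tops 314 (array([ 515.4, -243.2]), array([107.2, 105.7]), 11.2)
rail 1064 [ 0.18925293 -0.98192835  0.5605512   0.10633727] 10.909189 [0.57113777 0.12496068 0.07354752]
shift mm [-288.2  577.4  -17.5] turn [0.    0.001 0.157]
```

Call:
move_arm(
  rows="-24 48 -1.5 0 0 0; -24 48 -1.5 0 0 0; -24 48 -1.5 0 0 0; -24 48 -1.5 0 0 0; -24 48 -1.5 0 0 0; -24 48 -1.5 0 0 0; -24 48 -1.5 0 0 0; -24 48 -1.5 0 0 0; -24 48 -1.5 0 0 0; -24 48 -1.5 0 0 0; 0 0 0 0 0 0.1; 0 0 0 0 0 0.05",
)

```text
time_s: 1.65
ee_pos: [0.5545, 0.1672, 0.3149]
eef_rot: [-3.139, 0.004, 1.165]
force: [0.3, -0.3, -0.6]
grip_width: 0.094
```

```bash
cat > look.py <<'E'
import sys
from h import *
from station import sensors,camera
import pickle
tag=sys.argv[1]
o=sensors.get_obs(); c=camera("wrist"); cv2.imwrite(f"pics/{tag}.png",c["color"]); pickle.dump((o,c),open(tag+".pkl","wb"))
print(o["time_s"],o["ee_pos"].round(4),o["eef_rot"].round(4),o["force"].round(2),o["moment"].round(3),round(o["grip_width"],4))
shift(o,[.6245,.109,.32],1.161)
E
python3 look.py w1
```

```text
1.65 [0.5545 0.1672 0.3149] [-3.1393  0.0044  1.1649] [ 0.26 -0.33 -0.57] [0.027 0.042 0.01 ] 0.094
shift mm [-25.9  87.3  -5.2] turn [-0.002  0.004  0.004]
```

View pics/w1.png

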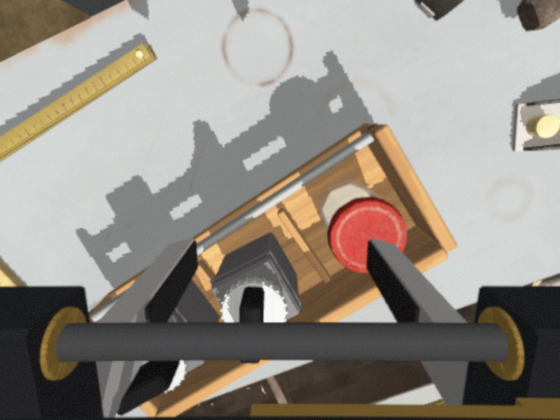

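The wrist view shows the loose canister's bar at about (252,310), aligned with the image's vertical axis, so the yaw is right. The jar is at about (368,233). I'll measure the bar from here.

Run:
```python
from h import *
import pickle
o,c=pickle.load(open("w1.pkl","rb")); P=cloud(c,o)
box=(abs(P[...,0]-.6245)<.05)&(abs(P[...,1]-.109)<.05); v=c["color"].max(2)
for nm,m in(("bartop",box&(P[...,2]>.155)&(P[...,2]<.172)),("disc",box&(P[...,2]>.122)&(P[...,2]<.14)),("body",box&(P[...,2]>.1)&(P[...,2]<.12))):
    Q=P[m]; print(nm,len(Q),rect(Q),np.median(Q[:,2]));
```

```text
bartop 568 (array([625.1, 109.8]), array([17.8, 51.2]), 65.1) 0.16368629462309256
disc 1668 (array([616.7, 112.9]), array([57.4, 39.1]), 66.1) 0.1303554750306075
body 1705 (array([636.1, 116.4]), array([94.6, 62.9]), 14.6) 0.1118327867580533
```

Call:
move_arm(
  rows="-13 44 0 0 0 0.02; -12 43 0 0 0 0; 0 0 0 0 0 0; 0 0 25 0 0 0; 0 0 25 0 0 0; 0 0 0 0 0 0",
  grip=0.3,
  newtons=30,
)

```text
time_s: 2.45
ee_pos: [0.624, 0.1094, 0.263]
eef_rot: [-3.138, 0.005, 1.15]
force: [0.8, 0.2, -0.0]
grip_width: 0.0612
```

```bash
sed -i 's/^shift.*/shift(o,[.625,.1095,.232],1.143)/' look.py; python3 look.py w2
```

```text
2.45 [0.624  0.1094 0.263 ] [-3.1378  0.0049  1.1496] [ 0.78  0.22 -0.05] [-0.026  0.003  0.023] 0.0612
shift mm [ 0.7  1.  31. ] turn [-0.004  0.005  0.007]
```

View pics/w2.png

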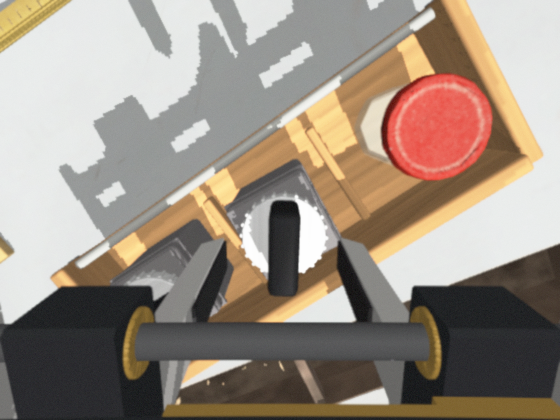

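The bar runs from (285,205) to (285,290), centred between the fingers. I'll correct the small tilt, then descend and grip.

Call:
move_arm(
  rows="0.5 1 10 -0.004 0.005 0.007; 0 0 10 0 0 0; 0 0 11 0 0 0; 0 0 0 0 0 0",
)

```text
time_s: 3.0
ee_pos: [0.6257, 0.1101, 0.2337]
eef_rot: [3.137, -0.003, 1.143]
force: [0.4, -0.4, 0.8]
grip_width: 0.0615
```

```bash
python3 look.py w3
```

```text
3.0 [0.6257 0.1101 0.2337] [ 3.1368e+00 -3.1000e-03  1.1432e+00] [ 0.38 -0.37  0.83] [0.003 0.01  0.06 ] 0.0615
shift mm [-0.9 -0.4  1.7] turn [ 0.005 -0.003  0.   ]
```

View pics/w3.png

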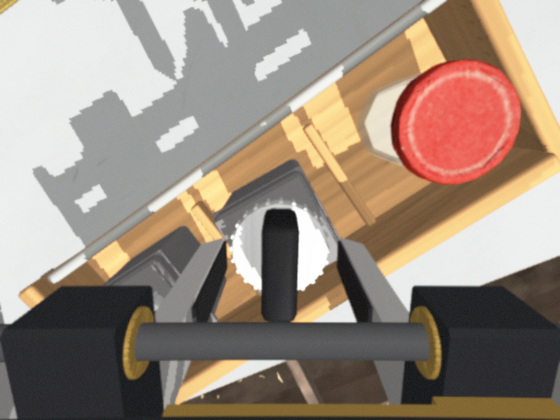

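The bar sits at about x=280, between the open pads, so I'll close on it.

Call:
move_arm(
  rows="0 0 1 0.003 -0.003 0; 0 0 0 0 0 0; 0 0 0 0 0 0; 0 0 0 0 0 0; 0 0 0 0 0 0; 0 0 0 0 0 0",
  grip=-1,
  newtons=35,
)

```text
time_s: 3.8
ee_pos: [0.6261, 0.11, 0.2342]
eef_rot: [3.138, -0.001, 1.143]
force: [-0.8, -0.7, -1.9]
grip_width: 0.0178
```

```bash
python3 look.py w4
```

```text
3.8 [0.6261 0.11   0.2342] [ 3.1382e+00 -8.0000e-04  1.1430e+00] [-0.75 -0.74 -1.93] [-0.134  0.036 -0.024] 0.0178
shift mm [-0.9 -0.8  2.1] turn [ 0.003 -0.001 -0.   ]
```

Call:
move_arm(
  rows="0 0 -10 0 0 0; 0 0 -15 0 0 0; 0 0 -20 0 0 0; 0 0 -20 0 0 0; 0 0 -15 0 0 0; 0 0 0 0 0 0",
)

```text
time_s: 4.6
ee_pos: [0.6257, 0.1103, 0.3202]
eef_rot: [3.137, -0.002, 1.143]
force: [0.2, 0.7, -3.8]
grip_width: 0.0175
```

```bash
sed -i 's/^shift.*/shift(o,[.46,.079,.315],1.25)/' look.py; python3 look.py w5
python3 - <<'E'
from station import camera
import cv2
cv2.imwrite("pics/s5.png",camera("scene")["color"])
E
```

```text
4.6 [0.6257 0.1103 0.3202] [ 3.1374e+00 -1.6000e-03  1.1431e+00] [ 0.23  0.71 -3.79] [-0.002 -0.001  0.042] 0.0175
shift mm [ -97.2 -137.8    4.5] turn [ 0.004 -0.001 -0.107]
```

View pics/s5.png

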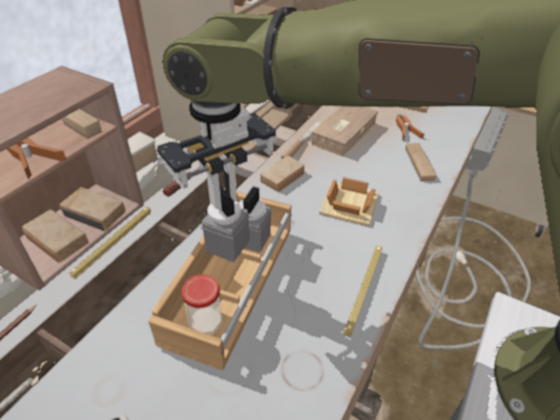

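View pics/w5.png

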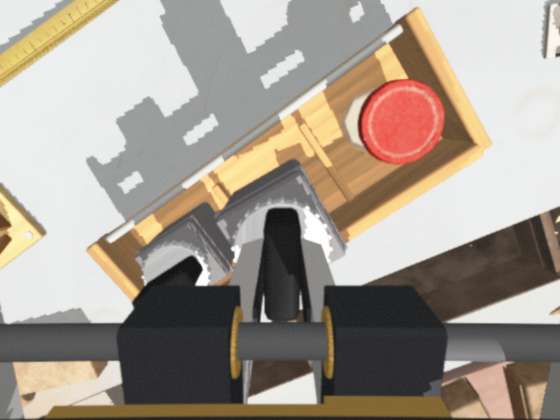

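The canister is lifted clear and upright, at about 3.8 N. I'll measure the body's yaw in the hand before moving on.

```bash
cat > body.py <<'E'
import sys,pickle
from h import *
o,c=pickle.load(open(sys.argv[1]+".pkl","rb")); P=cloud(c,o)
und=o["ee_pos"][2]-float(sys.argv[2]) if len(sys.argv)>2 else o["ee_pos"][2]-.204
t=o["ee_pos"]
box=(np.hypot(P[...,0]-t[0],P[...,1]-t[1])<.06)
for nm,lo,hi in(("bodytop",.07,.092),("disc",.096,.108),("bar",.125,.14)):
    Q=P[box&(P[...,2]>und+lo)&(P[...,2]<und+hi)]
    print(nm,len(Q),rect(Q),np.median(Q[:,2]).round(4)) if len(Q) else 0
# front edges of the body top: hull edges
m=box&(P[...,2]>und+.074)&(P[...,2]<und+.086)
mm=m.astype(np.uint8); k,l,s,ce=cv2.connectedComponentsWithStats(mm); 
i=1+np.argmax(s[1:,4]); Q=P[l==i]
h=cv2.convexHull((Q[:,:2]*1000).astype(np.float32)).reshape(-1,2)
a=cv2.approxPolyDP(h.reshape(-1,1,2),2.5,True).reshape(-1,2)
for p,q in zip(a,np.roll(a,-1,0)):
    d=q-p; L=np.hypot(*d)
    if L>18: print("edge",p.round(1),q.round(1),round(L,1),"ang mod90",round(np.degrees(np.arctan2(d[1],d[0]))%90,1))
print("tool yaw",np.degrees(o["eef_rot"][2]).round(1))
E
python3 body.py w5; python3 body.py w4
```

```text
bodytop 2809 (array([624.9, 110.1]), array([62.3, 64.2]), 5.4) 0.1982
disc 2124 (array([616.7, 114.4]), array([58.2, 37.5]), 65.5) 0.2164
bar 4322 (array([623.2, 108.4]), array([38.8, 51.4]), 44.3) 0.2502
edge [652.5 142.7] [592.7 137.4] 60.0 ang mod90 5.1
edge [592.7 137.4] [598.9  77. ] 60.7 ang mod90 5.9
edge [598.9  77. ] [617.3  79.5] 18.6 ang mod90 7.5
edge [617.3  79.5] [654.2 131.7] 63.9 ang mod90 54.8
tool yaw 65.5
bodytop 2838 (array([637.8, 111.9]), array([89.3, 63.9]), 7.1) 0.1122
disc 2115 (array([617. , 114.2]), array([57.9, 37.7]), 65.3) 0.1304
bar 4321 (array([623.5, 108.1]), array([38.8, 51.1]), 44.2) 0.1642
edge [652.4 142.4] [593.1 137. ] 59.5 ang mod90 5.1
edge [593.1 137. ] [598.9  77.1] 60.3 ang mod90 5.5
edge [598.9  77.1] [617.8  79. ] 18.9 ang mod90 5.8
edge [617.8  79. ] [654.3 131.4] 63.9 ang mod90 55.1
tool yaw 65.5
```

Call:
move_arm(
  rows="-10 -14 0 0 0 0; -20 -28 0 0 0 0; -20 -28 0 0 0 0; -20 -28 0 0 0 0; -20 -28 0 0 0 0; -10 -14 0 0 0 -0.05; 0 0 0 0 0 -0.045",
)

```text
time_s: 5.58
ee_pos: [0.4495, 0.0761, 0.3117]
eef_rot: [-3.134, 0.004, 1.241]
force: [-0.3, 0.3, -2.9]
grip_width: 0.0176
```

```bash
sed -i 's/^shift.*/shift(o,[.517,-.245,.30],1.237)/' look.py; python3 look.py w6
```

```text
5.575 [0.4495 0.0761 0.3117] [-3.1341  0.0042  1.2406] [-0.34  0.29 -2.95] [0.064 0.092 0.04 ] 0.0176
shift mm [-281.8  168.1   11.7] turn [-0.008  0.004  0.004]
```

Call:
move_arm(
  rows="-14 12 0 -0.004 0.002 0; -28 24 0 -0.004 0.002 0; -35 30 0 0 0 0; -35 30 0 0 0 0; -35 30 0 0 0 0; -35 30 0 0 0 0; -35 30 0 0 0 0; -32 30 0 0 0 0; -20 20 0 0 0 0; -10 10 0 0 0 0; 0 0 0 0 0 0; 0 0 0 0 0 0",
)

```text
time_s: 7.12
ee_pos: [0.5955, -0.2784, 0.3001]
eef_rot: [-3.128, -0.001, 1.235]
force: [0.1, 0.0, -2.7]
grip_width: 0.0179
```

```bash
python3 look.py w7
```

```text
7.125 [ 0.5955 -0.2784  0.3001] [-3.1277e+00 -1.0000e-03  1.2355e+00] [ 0.14  0.01 -2.74] [-0.005  0.024 -0.039] 0.0179
shift mm [  5.7 -85.1   1.3] turn [-0.014 -0.001 -0.002]
```

View pics/w7.png

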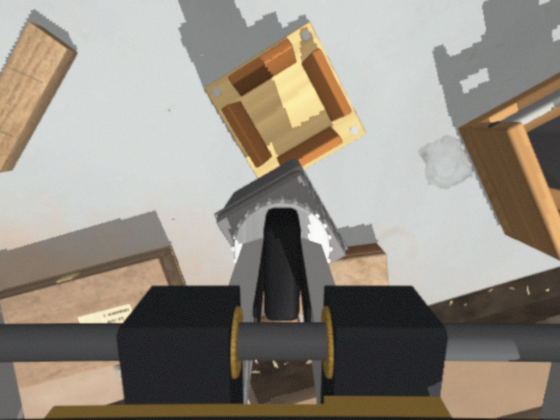

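The wrist view shows the cradle at about (285,103), with the canister body's corner just below it at (297,163). The sanding block is well underneath. I'll measure both.

```bash
python3 body.py w7
python3 - <<'E'
from h import *
import pickle
o,c=pickle.load(open("w7.pkl","rb")); P=cloud(c,o); hsv=cv2.cvtColor(c["color"],cv2.COLOR_BGR2HSV)
b=(abs(P[...,0]-.517)<.1)&(abs(P[...,1]+.245)<.1)&(hsv[...,1]>70)
for nm,lo,hi in(("plate",.006,.018),("tops",.037,.048),("all",.006,.048)):
    Q=P[b&(P[...,2]>lo)&(P[...,2]<hi)]; print(nm,len(Q),rect(Q),np.median(Q[:,2]).round(4))
m=(b&(P[...,2]>.037)&(P[...,2]<.048)).astype(np.uint8); k,l,s,ce=cv2.connectedComponentsWithStats(m)
for i in range(1,k):
    if s[i,4]>30: Q=P[l==i]; print(ce[i].round(),s[i,4],rect(Q))
E
```

```text
bodytop 2817 (array([ 592.4, -278.2]), array([63. , 64.4]), 10.7) 0.1783
disc 2121 (array([ 584.4, -274.5]), array([57.8, 37.6]), 70.5) 0.1965
bar 4323 (array([ 592.2, -280.2]), array([38.9, 51.9]), 50.3) 0.2301
edge [ 613.9 -241.6] [ 558.1 -253.7] 57.1 ang mod90 12.2
edge [ 558.1 -253.7] [ 569.8 -313.5] 60.9 ang mod90 11.1
edge [ 569.8 -313.5] [ 588.2 -309.5] 18.8 ang mod90 12.3
edge [ 588.2 -309.5] [ 619.6 -255. ] 62.9 ang mod90 60.0
tool yaw 70.8
plate 8123 (array([ 517. , -246.2]), array([123.5, 122.9]), 10.8) 0.0125
tops 3118 (array([ 517.3, -246.3]), array([108.5, 108.5]), 10.8) 0.0413
all 13757 (array([ 517. , -246.2]), array([123.5, 122.9]), 10.8) 0.0134
[261.  62.] 906 (array([ 469.7, -255.3]), array([11.5, 65.6]), 10.5)
[330.  82.] 875 (array([ 508.3, -199. ]), array([66.1, 11.9]), 10.4)
[242. 135.] 792 (array([ 526.4, -293.9]), array([66.1, 11.7]), 10.9)
[319. 150.] 545 (array([ 563.6, -229.5]), array([11.3, 49.2]), 11.0)
```

Call:
move_arm(
  rows="1 -14 0 -0.007 0 0; 2 -28 0 -0.007 0 0; 2 -28 0 0 0 0; 0 -13 0 0 0 0; 0 0 0 0 0 0; 0 0 0 0 0 0",
)

```text
time_s: 7.92
ee_pos: [0.5162, -0.2417, 0.3015]
eef_rot: [3.139, -0.001, 1.239]
force: [0.8, -0.1, -3.1]
grip_width: 0.0177
```

```bash
sed -i 's/^shift.*/shift(o,[.518,-.246,.216],1.237)/' look.py; python3 look.py w8; python3 body.py w8
```

```text
7.925 [ 0.5162 -0.2417  0.3015] [ 3.1391e+00 -9.0000e-04  1.2387e+00] [ 0.81 -0.08 -3.13] [-0.068 -0.032  0.033] 0.0177
shift mm [-3.5  2.9 85.5] turn [ 0.002 -0.001  0.002]
bodytop 2797 (array([ 515.6, -241.9]), array([62.4, 64.3]), 11.3) 0.1794
disc 2102 (array([ 506.6, -238.3]), array([58. , 37.3]), 70.7) 0.1977
bar 4318 (array([ 513.8, -243.7]), array([38.9, 51. ]), 49.5) 0.2315
edge [ 538.6 -206.7] [ 480.7 -217.9] 59.0 ang mod90 10.9
edge [ 480.7 -217.9] [ 492.4 -277.2] 60.5 ang mod90 11.2
edge [ 492.4 -277.2] [ 510.6 -273.2] 18.7 ang mod90 12.5
edge [ 510.6 -273.2] [ 541.8 -217.7] 63.7 ang mod90 60.7
tool yaw 71.0
```

View pics/w8.png

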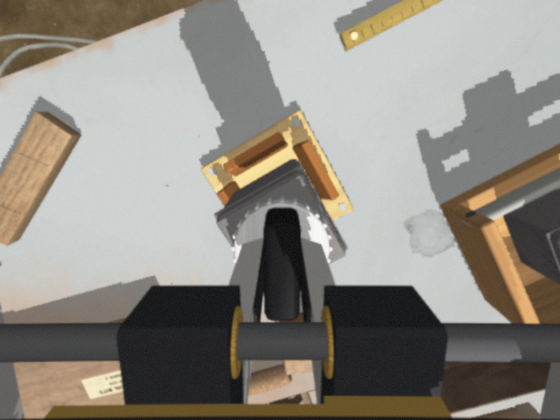

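The canister hovers over the cradle. I'll shift it the last 4 mm and descend in stages.

Call:
move_arm(
  rows="-3.5 3 0 0.002 0 0; 0 0 15 0 0 0; 0 0 20 0 0 0; 0 0 15 0 0 0; 0 0 0 0 0 0; 0 0 0 0 0 0",
)

```text
time_s: 8.72
ee_pos: [0.5187, -0.2466, 0.2466]
eef_rot: [-3.139, -0.001, 1.239]
force: [0.3, -0.6, -3.0]
grip_width: 0.0178
```

```bash
python3 look.py w9; python3 body.py w9
```

```text
8.725 [ 0.5187 -0.2466  0.2466] [-3.1394e+00 -1.4000e-03  1.2385e+00] [ 0.33 -0.6  -2.99] [-0.007  0.044 -0.038] 0.0178
shift mm [ 0.3 -0.8 30.6] turn [-0.002 -0.001  0.002]
bodytop 2797 (array([ 517.1, -246.5]), array([62.4, 64. ]), 11.4) 0.1246
disc 2114 (array([ 508.6, -243.1]), array([58.2, 37.6]), 70.7) 0.1429
bar 4333 (array([ 515.9, -248.4]), array([38.9, 51.3]), 49.5) 0.1766
edge [ 540.8 -211.3] [ 482.8 -222.7] 59.1 ang mod90 11.1
edge [ 482.8 -222.7] [ 494.3 -281.8] 60.3 ang mod90 11.0
edge [ 494.3 -281.8] [ 512.4 -277.6] 18.6 ang mod90 13.1
edge [ 512.4 -277.6] [ 544.  -222.3] 63.7 ang mod90 60.3
tool yaw 71.0
```

The body centre is (517.1, -246.5) against the cradle at (517.1, -246.2), so I'll lower it in.

Call:
move_arm(
  rows="0 0 10 0 0 0; 0 0 8 0 0 0; 0 0 6 0 0 0; 0 0 3 0 0 0; 0 0 0 0 0 0",
)

```text
time_s: 9.4
ee_pos: [0.5188, -0.2466, 0.2183]
eef_rot: [-3.141, -0.001, 1.239]
force: [0.6, -0.7, -3.3]
grip_width: 0.0176
```

```bash
python3 look.py w10; python3 body.py w10
```

```text
9.4 [ 0.5188 -0.2466  0.2183] [-3.1405e+00 -1.2000e-03  1.2385e+00] [ 0.62 -0.7  -3.33] [-0.014 -0.024  0.041] 0.0176
shift mm [ 0.3 -0.9  2.3] turn [-0.001 -0.001  0.002]
bodytop 2797 (array([ 517.2, -246.9]), array([62.2, 64.3]), 11.0) 0.0964
disc 2109 (array([ 508.8, -243. ]), array([58. , 37.4]), 71.0) 0.1146
bar 4317 (array([ 518.1, -243.1]), array([51.5, 38.9]), 1.5) 0.1484
edge [ 540.5 -210.9] [ 482.9 -222.5] 58.8 ang mod90 11.4
edge [ 482.9 -222.5] [ 494.5 -281.8] 60.4 ang mod90 11.1
edge [ 494.5 -281.8] [ 512.7 -277.8] 18.7 ang mod90 12.5
edge [ 512.7 -277.8] [ 543.8 -223.6] 62.5 ang mod90 60.2
tool yaw 71.0
```

Call:
move_arm(
  rows="0 0 1.5 0 0 0; 0 0 1.5 0 0 0; 0 0 0 0 0 0; 0 0 0 0 0 0",
)

```text
time_s: 9.95
ee_pos: [0.519, -0.2468, 0.2162]
eef_rot: [3.141, -0.001, 1.239]
force: [0.2, 0.3, -2.9]
grip_width: 0.0178
```

```bash
python3 look.py w11; python3 body.py w11
```

```text
9.95 [ 0.519  -0.2468  0.2162] [ 3.1410e+00 -7.0000e-04  1.2386e+00] [ 0.19  0.31 -2.86] [0.028 0.011 0.011] 0.0178
shift mm [ 0.4 -1.2  0.2] turn [ 0.001 -0.001  0.002]
bodytop 2799 (array([ 517.6, -247.1]), array([62.8, 64.1]), 11.0) 0.0943
disc 2116 (array([ 509.1, -243.3]), array([58.1, 37.7]), 71.0) 0.1125
bar 4322 (array([ 516.5, -248.8]), array([38.9, 51.3]), 49.6) 0.1462
edge [ 541.2 -211.7] [ 483.3 -222.9] 58.9 ang mod90 10.9
edge [ 483.3 -222.9] [ 495.1 -282.4] 60.7 ang mod90 11.2
edge [ 495.1 -282.4] [ 513.1 -278.1] 18.5 ang mod90 13.6
edge [ 513.1 -278.1] [ 544.3 -223.9] 62.6 ang mod90 60.1
tool yaw 71.0
```

View pics/w11.png

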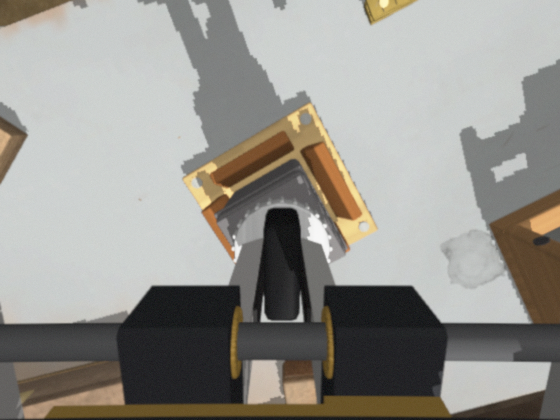

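Call:
move_arm(
  rows="0 0 1 0 0 0; 0 0 1 0 0 0; 0 0 0 0 0 0",
)

```text
time_s: 10.38
ee_pos: [0.5192, -0.2469, 0.2163]
eef_rot: [3.139, -0.0, 1.239]
force: [-0.0, -0.1, -4.0]
grip_width: 0.0175
```

```bash
python3 look.py w12; python3 body.py w12|head -2
```

```text
10.375 [ 0.5192 -0.2469  0.2163] [ 3.1392e+00 -4.0000e-04  1.2386e+00] [-0.01 -0.14 -4.03] [-0.082 -0.058  0.068] 0.0175
shift mm [ 0.4 -1.4  0.3] turn [ 0.002 -0.     0.002]
bodytop 2797 (array([ 518.3, -247.2]), array([62.2, 64. ]), 11.0) 0.0943
disc 2105 (array([ 509.5, -243.7]), array([58.3, 37.4]), 71.3) 0.1125
```

Call:
move_arm(
  rows="0 0 3 0 0 0; 0 0 3 0 0 0",
)

```text
time_s: 10.68
ee_pos: [0.5202, -0.2475, 0.2155]
eef_rot: [3.133, 0.001, 1.239]
force: [-10.7, 7.5, 30.6]
grip_width: 0.0175
```

```bash
python3 look.py w13; python3 body.py w13|head -2
```

```text
10.675 [ 0.5202 -0.2475  0.2155] [3.1333e+00 9.0000e-04 1.2385e+00] [-10.68   7.5   30.63] [1.356 2.168 0.005] 0.0175
shift mm [ 0.7 -2.5 -0.6] turn [0.008 0.001 0.002]
bodytop 2858 (array([ 518.2, -246.9]), array([62.9, 63.7]), 11.3) 0.0943
disc 2236 (array([ 510.2, -244. ]), array([58.3, 37.5]), 70.5) 0.1125
```

The canister is seated: the contact force rose to about 30 N with no further descent. I'll relax the press, then screw clockwise (+wz) most of the way.

Call:
move_arm(
  rows="0 -1.5 -1 0.007 0 0; 0 0 0 0 0 0; 0 0 0 0 0 0.05; 0 0 0 0 0 0.1; 0 0 0 0 0 0.1; 0 0 0 0 0 0.1; 0 0 0 0 0 0.1; 0 0 0 0 0 0.1; 0 0 0 0 0 0",
)

```text
time_s: 11.85
ee_pos: [0.519, -0.247, 0.216]
eef_rot: [3.14, 0.0, 0.673]
force: [-2.7, 1.3, 4.0]
grip_width: 0.0175
```

```bash
python3 look.py w14; python3 body.py w14
```

```text
11.85 [ 0.519 -0.247  0.216] [3.1399 0.     0.6726] [-2.68  1.25  3.97] [-0.026  0.61  -0.049] 0.0175
shift mm [-0.1 -1.4 -0. ] turn [ 0.002  0.001 -0.564]
bodytop 2869 (array([ 516.8, -245.2]), array([62.8, 62.9]), 6.4) 0.0946
disc 2203 (array([ 512. , -238.4]), array([57.9, 37.6]), 38.4) 0.1128
bar 4317 (array([ 515.5, -247.2]), array([38.7, 51.5]), 17.2) 0.1465
edge [ 544.5 -212.8] [ 484.4 -220. ] 60.5 ang mod90 6.8
edge [ 484.4 -220. ] [ 491.6 -279.7] 60.2 ang mod90 6.9
edge [ 504.1 -277.7] [ 546.4 -230.5] 63.4 ang mod90 48.1
tool yaw 38.5
```

View pics/w14.png

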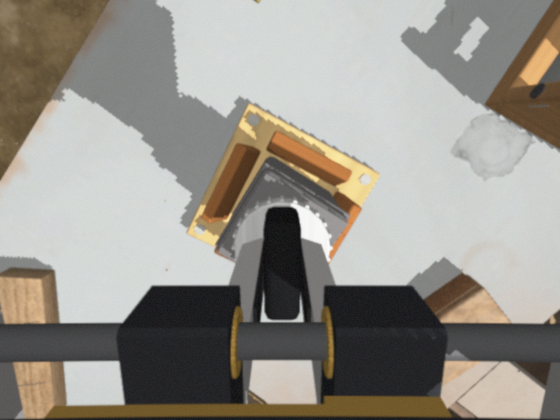

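The body turned about 4.4° against the cradle walls, and the lid is still about 0.56 rad loose. I'll continue.

Call:
move_arm(
  rows="0 0 0 0 0 0.1; 0 0 0 0 0 0.1; 0 0 0 0 0 0.1; 0 0 0 0 0 0.1; 0 0 0 0 0 0",
)

```text
time_s: 12.52
ee_pos: [0.5187, -0.2472, 0.216]
eef_rot: [3.14, 0.001, 0.275]
force: [-2.8, 0.3, 4.0]
grip_width: 0.018
```

```bash
python3 look.py w15; python3 body.py w15
```

```text
12.525 [ 0.5187 -0.2472  0.216 ] [3.1402e+00 6.0000e-04 2.7510e-01] [-2.82  0.35  4.01] [-0.063  0.782 -0.078] 0.018
shift mm [-0.4 -1.3 -0. ] turn [ 0.001  0.001 -0.962]
bodytop 2659 (array([ 518.1, -245. ]), array([64.1, 62.4]), 6.5) 0.0945
disc 2212 (array([ 515.3, -236.7]), array([57.9, 37.6]), 16.2) 0.1128
bar 4327 (array([ 515.4, -245.6]), array([51.3, 38.8]), 84.0) 0.1464
edge [ 549.9 -242.9] [ 544.3 -212.6] 30.8 ang mod90 10.3
edge [ 544.3 -212.6] [ 484.6 -219.5] 60.1 ang mod90 6.6
edge [ 484.6 -219.5] [ 489.3 -275.3] 56.0 ang mod90 4.8
edge [ 492.6 -279.3] [ 549.9 -242.9] 67.8 ang mod90 32.4
tool yaw 15.8
```

Call:
move_arm(
  rows="0 0 0 0 0 0.06; 0 0 0 0 0 0.05; 0 0 0 0 0 0",
)

```text
time_s: 12.95
ee_pos: [0.5186, -0.2472, 0.2159]
eef_rot: [3.14, 0.001, 0.174]
force: [-3.2, -0.3, 3.0]
grip_width: 0.0179
```

```bash
python3 look.py w16; python3 body.py w16
```

```text
12.95 [ 0.5186 -0.2472  0.2159] [3.1403e+00 9.0000e-04 1.7380e-01] [-3.22 -0.32  3.01] [-0.138  0.793 -0.076] 0.0179
shift mm [-0.4 -1.3 -0.1] turn [ 1.000e-03  2.000e-03 -1.063e+00]
bodytop 2568 (array([ 517.7, -243.3]), array([64.1, 60.2]), 6.8) 0.0945
disc 2199 (array([ 516.2, -236.4]), array([57.7, 37.5]), 10.1) 0.1127
bar 4331 (array([ 515.3, -245.5]), array([51.4, 38.7]), 78.4) 0.1464
edge [ 549.6 -240.9] [ 546.  -214.8] 26.3 ang mod90 7.9
edge [ 542.6 -211.8] [ 488.4 -217.6] 54.5 ang mod90 6.1
edge [ 483.6 -222.9] [ 487.9 -258.2] 35.5 ang mod90 7.0
edge [ 487.9 -258.2] [ 549.6 -240.9] 64.1 ang mod90 15.7
tool yaw 10.0
```

View pics/w16.png

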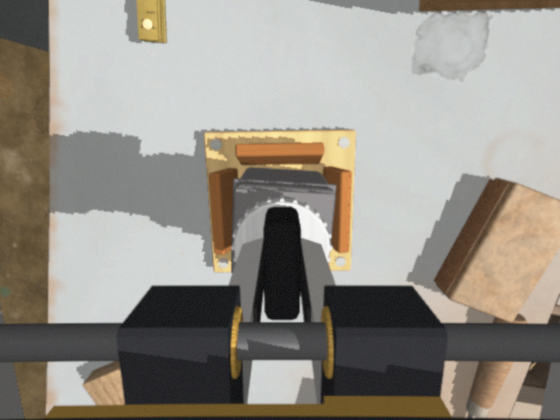

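Call:
move_arm(
  rows="0 0 0 0 0 0.035; 0 0 0 0 0 0.035; 0 0 0 0 0 0",
)

```text
time_s: 13.38
ee_pos: [0.5186, -0.2471, 0.2159]
eef_rot: [3.14, 0.001, 0.103]
force: [-2.5, 1.0, 4.0]
grip_width: 0.0179
```

```bash
python3 look.py w17; python3 body.py w17
```

```text
13.375 [ 0.5186 -0.2471  0.2159] [3.1403e+00 9.0000e-04 1.0260e-01] [-2.48  1.05  3.99] [-0.02   0.797  0.114] 0.0179
shift mm [-0.5 -1.2 -0.1] turn [ 1.000e-03  2.000e-03 -1.134e+00]
bodytop 2562 (array([ 517.6, -241.2]), array([64.2, 56.2]), 6.6) 0.0945
disc 2202 (array([ 517. , -236.3]), array([57.5, 37.6]), 6.3) 0.1127
bar 4326 (array([ 520.8, -244.6]), array([38.9, 51.1]), 27.5) 0.1464
edge [ 550.1 -242.7] [ 546.8 -216.7] 26.2 ang mod90 7.2
edge [ 542.3 -211.9] [ 484.7 -219.3] 58.1 ang mod90 7.3
edge [ 484.7 -219.3] [ 486.8 -249.7] 30.4 ang mod90 4.1
edge [ 486.8 -249.7] [ 550.1 -242.7] 63.6 ang mod90 6.3
tool yaw 5.9
```

The moment about z jumped by about 0.19 N m, and the bar is now square with the body (5.9° against 6.6°), so the lid is snug. I'll add one small nudge for margin, well under the 0.25 rad limit.

Call:
move_arm(
  rows="0 0 0 0 0 0.03; 0 0 0 0 0 0; 0 0 0 0 0 0",
)

```text
time_s: 13.8
ee_pos: [0.5186, -0.2471, 0.2159]
eef_rot: [3.14, 0.001, 0.072]
force: [-2.1, 1.6, 4.5]
grip_width: 0.0179
```

```bash
python3 look.py w18; python3 body.py w18
python3 - <<'E'
from station import sensors
E
```

```text
13.8 [ 0.5186 -0.2471  0.2159] [3.1402e+00 9.0000e-04 7.2000e-02] [-2.11  1.58  4.45] [-0.05   0.815  0.211] 0.0179
shift mm [-0.6 -1.1 -0.1] turn [ 1.000e-03  2.000e-03 -1.165e+00]
bodytop 2565 (array([ 517.7, -242. ]), array([64.2, 57.2]), 6.0) 0.0945
disc 2201 (array([ 517.5, -235.9]), array([57.8, 37.7]), 4.5) 0.1127
bar 4331 (array([ 515.6, -245. ]), array([51. , 38.9]), 73.5) 0.1464
edge [ 549.7 -248.6] [ 544.7 -212.6] 36.3 ang mod90 7.9
edge [ 544.7 -212.6] [ 484.8 -219.1] 60.2 ang mod90 6.2
edge [ 484.8 -219.1] [ 486.8 -248.5] 29.4 ang mod90 3.9
edge [ 486.8 -248.5] [ 549.7 -248.6] 62.8 ang mod90 89.9
tool yaw 4.1
```

View pics/w18.png

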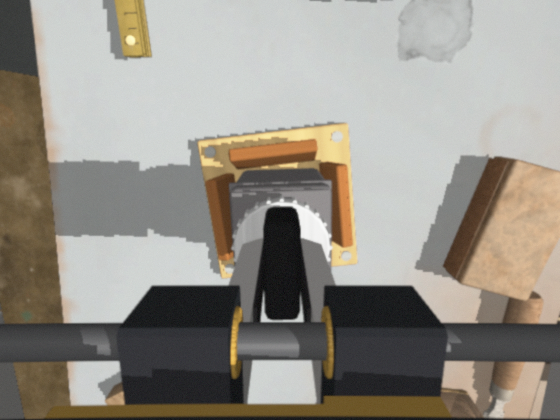

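The bar (4.1°) and body (6.1°) are square, and the moment is up about 0.29 N m, so the lid is just snug. Next I'll turn the whole canister back slightly to ease it off the cradle walls, then lift.

Call:
move_arm(
  rows="0 0 0 0 0 -0.04; 0 0 -6 0 0 0; 0 0 -12 0 0 0; 0 0 -20 0 0 0; 0 0 -25 0 0 0; 0 0 -20 0 0 0; 0 0 -10 0 0 0; 0 0 0 0 0 0; 0 0 0 0 0 0",
)

```text
time_s: 14.98
ee_pos: [0.5188, -0.2467, 0.3123]
eef_rot: [-3.141, 0.001, 0.108]
force: [-1.0, 0.7, -3.5]
grip_width: 0.0178
```

```bash
sed -i 's/^shift.*/shift(o,[.45,.074,.315],.13)/' look.py; python3 look.py w19; python3 body.py w19
```

```text
14.975 [ 0.5188 -0.2467  0.3123] [-3.1413e+00  7.0000e-04  1.0790e-01] [-0.98  0.72 -3.52] [-0.078  0.044 -0.031] 0.0178
shift mm [ -33.8 -326.2   -2.6] turn [-0.     0.001 -0.022]
bodytop 2578 (array([ 518. , -240.7]), array([64.3, 56. ]), 6.3) 0.191
disc 2191 (array([ 517.4, -235.8]), array([58.4, 37.5]), 5.7) 0.2092
bar 4303 (array([ 515.5, -245.1]), array([51.5, 38.9]), 75.0) 0.2427
edge [ 550.4 -245.3] [ 545.2 -211.9] 33.8 ang mod90 9.0
edge [ 545.2 -211.9] [ 485.  -218.6] 60.5 ang mod90 6.3
edge [ 485.  -218.6] [ 487.1 -253.8] 35.3 ang mod90 3.5
edge [ 487.1 -253.8] [ 550.4 -245.3] 63.9 ang mod90 7.7
tool yaw 6.2
```

View pics/w19.png

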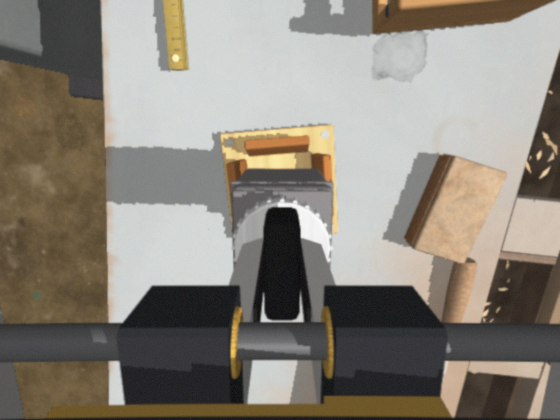

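The lid is still square after the lift (body 6.3°, bar 6.2°). I'll carry it back to in front of the middle bay.

Call:
move_arm(
  rows="-2 -16 -1 0 0 0; -3 -32 -1 0 0 0; -4 -40 0 0 0 0; -4 -40 0 0 0 0; -4 -40 0 0 0 0; -4 -40 0 0 0 0; -4 -40 0 0 0 0; -4 -38 0 0 0 0; -3 -25 0 0 0 0; -2 -12 0 0 0 -0.02; 0 0 0 0 0 0",
)

```text
time_s: 16.4
ee_pos: [0.4418, 0.0871, 0.3115]
eef_rot: [-3.138, 0.005, 0.132]
force: [-0.6, -0.2, -3.9]
grip_width: 0.0176
```

```bash
sed -i 's/^shift.*/shift(o,[.6255,.11,.315],.13)/' look.py; python3 look.py w20
python3 - <<'E'
from station import camera
import cv2
cv2.imwrite("pics/s20.png",camera("scene")["color"])
E
```

```text
16.4 [0.4418 0.0871 0.3115] [-3.1376  0.0055  0.1317] [-0.6  -0.16 -3.89] [ 0.106  0.072 -0.005] 0.0176
shift mm [185.1   1.4  -4.5] turn [-0.004  0.005  0.002]
```

View pics/s20.png

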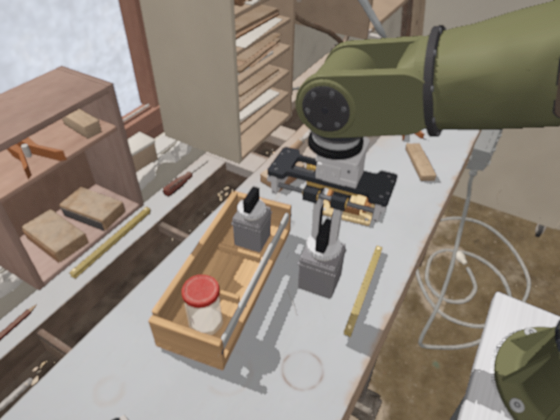

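Call:
move_arm(
  rows="12 0 -1 -0.004 0.005 0; 25 0 -1 0 0 0; 35 0 -1 0 0 0; 35 0 -1 0 0 0; 35 0 0 0 0 0; 25 0 0 0 0 0; 12 1 0 0 0 0; 0 0 0 0 0 0; 0 0 0 0 0 0",
)

```text
time_s: 17.62
ee_pos: [0.6316, 0.1021, 0.3124]
eef_rot: [3.139, 0.0, 0.12]
force: [0.8, -0.2, -3.6]
grip_width: 0.018
```

```bash
sed -i 's/^shift.*/shift(o,[.6255,.11,.234],.13)/' look.py; python3 look.py w21;python3 body.py w21
```

```text
17.625 [0.6316 0.1021 0.3124] [3.1393 0.     0.1199] [ 0.76 -0.16 -3.64] [-0.111  0.016  0.   ] 0.018
shift mm [-5.1 -8.8 78.4] turn [ 0.002  0.    -0.01 ]
bodytop 2565 (array([630.8, 107.6]), array([64.1, 56.5]), 6.7) 0.191
disc 2199 (array([629.9, 112.9]), array([57.9, 37.5]), 7.0) 0.2092
bar 4314 (array([634.2, 104. ]), array([38.8, 51.9]), 28.7) 0.2428
edge [663.6 103.2] [657.6 136.9] 34.2 ang mod90 10.0
edge [657.6 136.9] [597.6 129.5] 60.5 ang mod90 7.1
edge [597.6 129.5] [601.1  94.4] 35.2 ang mod90 5.6
edge [601.1  94.4] [663.6 103.2] 63.1 ang mod90 8.0
tool yaw 6.9
```

View pics/w21.png

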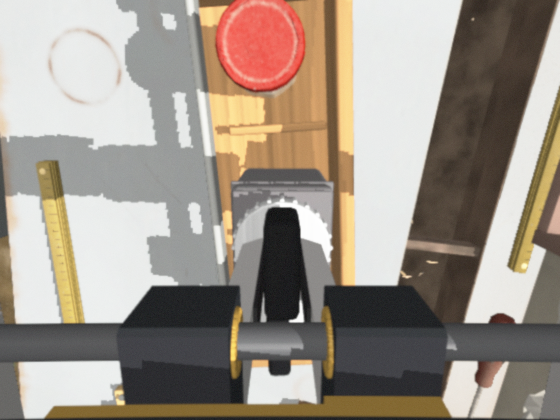

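Call:
move_arm(
  rows="-5 -9 0 0.002 0 -0.02; 0 0 0 0 0 0; 0 0 15 0 0 0; 0 0 20 0 0 0; 0 0 20 0 0 0; 0 0 10 0 0 0; 0 0 0 0 0 0",
)

```text
time_s: 18.55
ee_pos: [0.6237, 0.1112, 0.2434]
eef_rot: [3.141, 0.0, 0.142]
force: [-0.5, -0.3, -3.6]
grip_width: 0.0178
```

```bash
python3 look.py w22
```

```text
18.55 [0.6237 0.1112 0.2434] [3.1414e+00 4.0000e-04 1.4190e-01] [-0.51 -0.33 -3.61] [-0.093  0.061 -0.043] 0.0178
shift mm [1.6 1.4 9.4] turn [0.    0.    0.012]
```

View pics/w22.png

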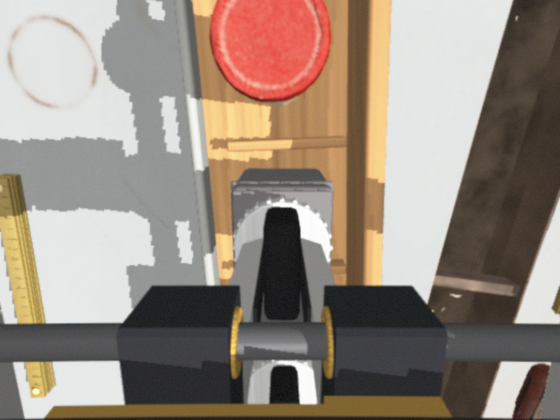

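The canister is inside its bay, between the dividers at (285,145) and (335,268). I'll lower it the last 9 mm.

Call:
move_arm(
  rows="1 1 4 0 0 0; 0 0 3 0 0 0; 0 0 2 0 0 0; 0 0 2 0 0 0; 0 0 2 0 0 0",
)

```text
time_s: 19.23
ee_pos: [0.6258, 0.1107, 0.2337]
eef_rot: [-3.141, -0.006, 0.142]
force: [-5.7, 3.0, 17.1]
grip_width: 0.0179
```

```bash
python3 look.py w23;python3 body.py w23
```

```text
19.225 [0.6258 0.1107 0.2337] [-3.1411 -0.0056  0.142 ] [-5.71  3.03 17.08] [ 0.582  1.546 -0.039] 0.0179
shift mm [-0.4  0.7 -0.3] turn [-0.001 -0.006  0.012]
bodytop 2906 (array([638.7, 119. ]), array([91.8, 56.2]), 8.6) 0.1121
disc 2203 (array([624.6, 122. ]), array([58.1, 37.8]), 8.0) 0.1306
bar 4336 (array([628.5, 113.6]), array([38.7, 51.2]), 30.1) 0.1643
edge [657.2 119.3] [653.4 143.8] 24.8 ang mod90 8.8
edge [649.  147.1] [595.  139.8] 54.4 ang mod90 7.7
edge [590.8 134.4] [595.1 107.8] 27.0 ang mod90 9.1
edge [595.1 107.8] [657.2 119.3] 63.2 ang mod90 10.5
tool yaw 8.1
```

It is standing on the deck at the original height. I'll relax the press, level the tool, then open and retreat.

Call:
move_arm(
  rows="-0.5 0 -0.5 0 -0.006 0; 0 0 0 0 0 0",
)

```text
time_s: 19.52
ee_pos: [0.6253, 0.1108, 0.2346]
eef_rot: [-3.141, 0.0, 0.142]
force: [0.2, -0.7, -4.4]
grip_width: 0.0181
```

Call:
move_arm(
  rows="0 0 0 0 0 0; 0 0 0 0 0 0; 0 0 0 0 0 0; 0 0 0 0 0 0; 0 0 -6 0 0 0; 0 0 -12 0 0 0; 0 0 -20 0 0 0; 0 0 -25 0 0 0; 0 0 -30 0 0 0; 0 0 0 0 0 0",
  grip=0.1,
)

```text
time_s: 20.78
ee_pos: [0.6254, 0.1106, 0.3352]
eef_rot: [-3.141, -0.004, 0.142]
force: [0.3, 0.6, -1.1]
grip_width: 0.052
```

```bash
python3 look.py w24
```

```text
20.775 [0.6254 0.1106 0.3352] [-3.1414 -0.0044  0.142 ] [ 0.28  0.58 -1.09] [-0.117  0.086  0.024] 0.052
shift mm [ -0.5   0.7 101.2] turn [-0.    -0.004  0.012]
```

View pics/w24.png

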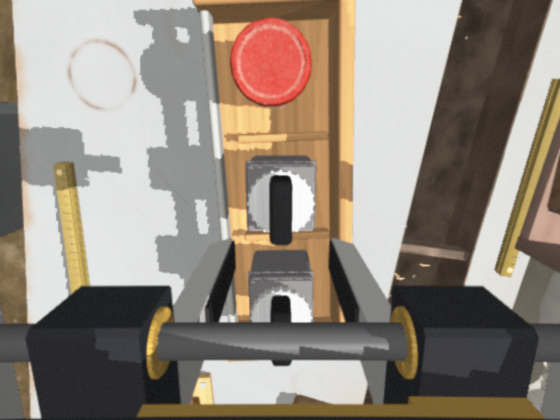

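The canister is released and stands in the middle bay at (280,195) with its bar square. I'll check the numbers here, then move the arm aside and check from the top camera.

Call:
move_arm(
  rows="-25 0 -5 0 0 0; -45 0 0 0 0 0; -45 0 0 0 0 0; -45 0 0 0 0 0; -45 0 0 0 0 0; -20 0 0 0 0 0; 0 0 0 0 0 0",
)

```text
time_s: 21.7
ee_pos: [0.3937, 0.0776, 0.3313]
eef_rot: [-3.141, 0.008, 0.142]
force: [0.7, -0.4, -0.4]
grip_width: 0.0518
```

Run:
```python
from h import *
import pickle
from station import camera
def go(P,tag):
  print(tag)
  for nm,cx,cy in(("can",.6255,.1105),("spare",.639,.005)):
    b=(abs(P[...,0]-cx)<.048)&(abs(P[...,1]-cy)<.048)
    for k,lo,hi in(("bar",.158,.17),("body",.104,.119)):
        Q=P[b&(P[...,2]>lo)&(P[...,2]<hi)]
        if len(Q)>20: print(nm,k,len(Q),rect(Q),np.median(Q[:,2]).round(4))
  b=(abs(P[...,0]-.601)<.05)&(abs(P[...,1]-.223)<.05)
  Q=P[b&(P[...,2]>.124)&(P[...,2]<.135)]; print("jar",rect(Q))
o,c=pickle.load(open("w24.pkl","rb")); go(cloud(c,o),"wrist")
for n in("top","scene"):
    go(cloud(dict(np.load(n+"0.npz"))),n+" before")
    c=camera(n); cv2.imwrite(f"pics/{n}_end.png",c["color"]); P=cloud(c); go(P,n+" after")
    b=(abs(P[...,0]-.71)<.1)&(P[...,1]<-.19)&(P[...,1]>-.30);
```

```text
wrist
can bar 1476 (array([624.8, 113.6]), array([17.7, 50.7]), 7.7) 0.1642
can body 1394 (array([624.7, 113.9]), array([64., 62.]), 8.1) 0.1121
spare bar 357 (array([640.6,   4.5]), array([17.6, 51.3]), 8.6) 0.1636
spare body 1191 (array([639.6,  10.6]), array([63.6, 50.6]), 9.1) 0.112
jar (array([601.4, 223. ]), array([62.6, 62.9]), 53.9)
top before
can bar 206 (array([627.5, 108.8]), array([18.6, 51.6]), 64.2) 0.1633
can body 262 (array([626.3, 107.9]), array([62.4, 62.8]), 5.2) 0.1113
spare bar 205 (array([641.7,   2.9]), array([18.6, 51.4]), 8.3) 0.1634
spare body 254 (array([641. ,   2.8]), array([63. , 63.8]), 8.8) 0.1111
jar (array([602.6, 222.7]), array([61.9, 62.8]), 73.4)
top after
can bar 209 (array([626.1, 112. ]), array([18.3, 50.8]), 6.9) 0.1635
can body 257 (array([625.7, 111.9]), array([63.4, 65.6]), 5.1) 0.1112
spare bar 204 (array([642. ,   2.9]), array([18.8, 51.7]), 9.8) 0.1636
spare body 252 (array([640.9,   2.8]), array([62.2, 63.8]), 8.8) 0.1114
jar (array([602.3, 222.3]), array([61.3, 62.4]), 59.9)
scene before
can bar 222 (array([625.2, 109.4]), array([18. , 54.5]), 65.4) 0.1638
can body 415 (array([623.9, 109. ]), array([62.9, 66.5]), 4.2) 0.1115
spare bar 175 (array([639.1,   3.4]), array([17.1, 51.5]), 9.3) 0.1642
spare body 330 (array([639.4,   5.4]), array([64.7, 62.7]), 10.0) 0.1116
jar (array([600. , 223.5]), array([62.9, 63.6]), 61.2)
scene after
can bar 224 (array([623.5, 113.2]), array([18.1, 51.5]), 8.4) 0.1638
can body 404 (array([622.7, 113.4]), array([62.9, 63.6]), 7.7) 0.1115
spare bar 170 (array([638.6,   3.9]), array([18.3, 52.6]), 8.6) 0.164
spare body 335 (array([639.4,   5. ]), array([65. , 62.9]), 11.1) 0.1115
jar (array([599.7, 222.9]), array([62.7, 64.2]), 28.6)
```

View pics/scene_end.png

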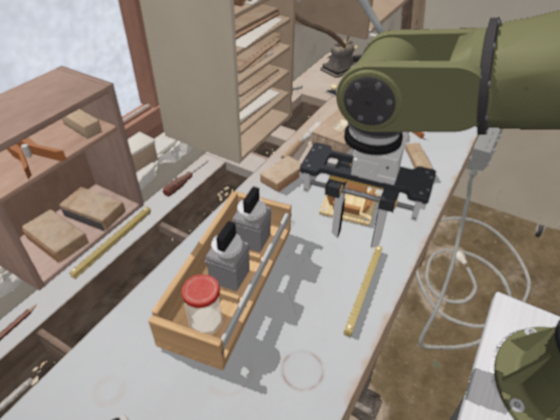

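The final scene shows all three objects standing in the rack and the arm clear of everything. The canister is about 4 mm from its start, with bar and body parallel within about 1°. Handing in.

```bash
python3 -c "
from station import ctrl
print(ctrl.hand_in())"
```

```text
the job is handed in; nothing more can be done
None
```

The job is done and handed in at about 22 s. I lifted the loose canister by its bar over the rail and seated it in the cradle. There I screwed the lid about 1.05 rad clockwise, until the torque rose by about 0.3 N m. Then I carried it back to the middle bay and let go.

**Last checks:**
- **Canister:** it stands at its original height, about 4 mm from where it began, and the arm is clear of everything.
- **Lid:** the bar and body are parallel within about 1° in the wrist and scene views. The coarser top view read 1.8°, still well inside the 0.1 rad limit.
- **Overtightening:** I estimate less than 0.09 rad past snug. I worked this out from the angles, as the joint itself is not visible. The lid also turned back by about 0.03 rad as I eased the canister off the cradle walls before lifting.
- **Neighbours:** the jar and the spare canister measured within 1 mm of their starting positions. I checked the sanding block only by eye in the pictures, and it looked undisturbed.

Seating the canister in the cradle briefly pressed with about 30 N vertically.

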